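# Put the router workholding back in its trays

### The arm

A 6-joint arm with a two-finger parallel gripper is mounted at the origin on the work surface. World frame = base frame: x ahead of the robot, y to its left, z up, the work surface at z = 0. Lengths are in m, angles in rad, forces in N, time in s.
With the tool pointing down it reaches from about 0.35 to 0.875 m from the base axis. Payload 4.2 kg.
Tool frame: the origin (TCP) lies on the front face of the gripper's body, between the roots of the fingers; the fingertips stand 73 mm ahead of it and the grasp point (between the pads) lies 54 mm ahead of it; z points along the fingers, y is the line along which they close (so a half turn about z gives the same grasp; the last joint's range is limited). The gripper opens to 85 mm and grips with 20 to 120 N. Pads are 22 mm wide; open, the fingers measure 114 mm over their backs; the gripper's body (76 mm by 85 mm) begins 54 mm behind the grasp point. The pads swing forward as they close: fully open they stand 13 mm farther back than shut.
Start: joints at [-1.042, 0.385, 0.008, 0, -1.194, -0.259], TCP at [0.167, -0.602, 0.304] pointing down, gripper open.
Joint ranges: [-3.14, 3.14], [-1.21, 2.06], [-1.07, 1.41], [-3.16, 2.05], [-2.99, -0.16], [-3.1, 3.1]. Speed limits (rad/s): [2.79, 2.79, 3.14, 3.14, 3.14, 3.14].

### API

Orientations are given as a unit quaternion [w, x, y, z].
In Python, from cell import * gives the robot as it stands.
- The arm moves only by the shell command python3 -m crank 'ROWS' [FORCE]. ROWS is JSON, a list of rows, each a list of 3 entries, a list of its own where there are three numbers: the turn, a rotation vector about the tool's x, y, z each as a share of 360 degrees, from -1 to 1, then the shift along the tool's x, y, z each as a share of 15 cm, from -1 to 1, then the closure, from -1 (fully open) to 1 (shut). A call has exactly 5 rows; each row shifts and turns the commanded pose from where the row before left it, along the tool's axes as they then stand; what a row does not reach is not made up. A row lasts 1/8 s, in which the tool goes at most 62.5 mm and 10.7 degrees, less where a joint would pass 70% of its speed; a pose out of reach is approached as far as the arm can. A call with a number of a shift or a turn outside -1 to 1 is refused whole. A call with a gripper value outside its range is refused whole. The fingers move at their own pace and stop on an object; FORCE is the grip in N (left out, the last holds). Time passes only in rows, so rows that do not move let the fingers close, or fill a call up. It gives the time, the measured TCP pose, the force, the opening and the grip force at its end, in the units of the state.
- sense(): the state, without advancing time (a new reading comes with each control period).
- camera(name): name is "scene" or "side" or "wrist"; returns the picture (420x560x3 uint8, red, green, blue); there is no depth.
- get_calibration(name): a dict with "fx", "fy", "cx", "cy" (pixels), "k1" (the pictures are not rectified: a ray, as slopes to the right and down, at radius r is drawn at 1 + k1 r^2 times it, then the intrinsics apply), "position" and "rotation" of the camera in the world; the wrist camera has in their place "hand_eye" (4x4, takes a point from camera to tool coordinates, whose origin is the TCP and whose axes are the flange's). Camera axes: x right, y up, looking along -z (the intrinsics and any distortion apply to the point x, -y, -z); pixel columns grow to the right and rows downward; lengths in m; the calibration is good to about 2 mm. A picture is of the moment at which its call begins: read the wrist's pose just before it. get_calibration takes no time and is no camera call.
- sign_off(): hands the job in; it is judged then, once.
Trained networks look in the newest picture that a camera, given by its name, has taken for a name from the list of things; names that differ only in an ending like _2 or _b are one class to them, and where a whole thing is asked for, a point or a joint stands for the part that bears it (a point fixed in the world has none). Each returns a list of dicts, best first, with "conf" (0 to 1); they miss things now and then, are a little off and sometimes report something else, mostly with a low value. They report only what shows in the picture. A call takes as long as a camera call.
- search_frame(target, camera): "xyz" ([x, y, z] in m, in the coordinates of the camera as it stood for that picture, good to about 4 mm: the middle of the surface that is visible of it).
- cut_out(target, camera): "region" (420x560 bool, what is visible of it).
The state is a dict: "time_s": time; "joint_positions": joint angles; "joint_vel": joint speeds; "tau": joint torques, N m; "tool_pos": TCP position; "eef_rot": TCP orientation; "ft_force": force on the tool from outside, world axes, zero at the start; "moment": the same for the moment, N m; "gripper_width": opening from 0.0 (shut) to 1.0 (fully open); "grasp_force": force on a finger pad.
Only numpy, scipy, OpenCV 4.12 (cv2) and the standard library are available. Lean on these libraries where they do the work, as an engineer would, in place of code of your own. Each camera call takes 0.05 s, during which the arm holds its last target. There are 200 camera calls.

### The job

The router job is finished: put the five loose pieces of workholding on the bench away, each in the plywood tray that has a piece of the same kind fixed on its tab as a sample. Set each piece down inside its tray, flat on the tray floor and the same way up as it stands now, none lying on a wall or on another piece, and let go. Leave the glue bottle and the roll of tape where they are.

Things in the scene. Friction and masses are not known exactly. Their poses are not given: they have to be found in the camera images.
- nut_a: steel collar nut, a plain hexagon 41 mm across flats and 40 mm tall in all, its foot a round collar 58 mm across and 8 mm thick, dark round bore in the top (closed, look only); 0.3 to 0.54 kg; origin at the centre of its underside, z up, two of the flats face +-y of its own frame
- nut_b: second steel collar nut, a plain hexagon 41 mm across flats and 40 mm tall in all, its foot a round collar 58 mm across and 8 mm thick, dark round bore in the top (closed, look only); same frame and weight as the other
- dog: steel bench dog standing on its head: a round head 44 mm across, 12 mm thick below, a round smooth shank 22 mm across above it, 60 mm tall in all; 0.2 to 0.38 kg; origin at the centre of its underside, z up along the shank
- clamp_a: small beech toe clamp, a stepped wooden block 84 mm long (its x), 34 mm wide (its y): a heel 54 mm long and 38 mm tall with a dark slot drawn on top (x -42 to +12 mm) and a low toe 30 mm long, 16 mm tall (x +12 to +42 mm); 0.06 to 0.11 kg; origin at the middle of its length and width on the underside, z up; grip the heel across the width, about x = -15 mm
- clamp_b: second small beech toe clamp, a stepped wooden block 84 mm long (its x), 34 mm wide (its y): a heel 54 mm long and 38 mm tall with a dark slot drawn on top (x -42 to +12 mm) and a low toe 30 mm long, 16 mm tall (x +12 to +42 mm); same frame, weight and grip as the other
- tray_nuts: fixed low plywood tray, empty, outside 122 mm (its x) by 180 mm (its y), walls 5 mm thick and 14 mm high, inner floor 5 mm above the bench, inside 112 x 170 mm; origin under the centre of the tray proper; on its +x side a tab (x +61 to +130 mm, 92 wide, 6 thick) with a collar nut fixed on it at x = +98 mm as the sample, not to be picked, top 46 mm above the bench
- tray_dogs: fixed low plywood tray, empty, outside 122 mm (its x) by 180 mm (its y), walls 5 mm thick and 14 mm high, inner floor 5 mm above the bench, inside 112 x 170 mm; origin under the centre of the tray proper; on its +x side a tab (x +61 to +130 mm, 92 wide, 6 thick) with a bench dog fixed on it at x = +98 mm as the sample, not to be picked, top 66 mm above the bench
- tray_clamps: fixed low plywood tray, empty, outside 122 mm (its x) by 180 mm (its y), walls 5 mm thick and 14 mm high, inner floor 5 mm above the bench, inside 112 x 170 mm; origin under the centre of the tray proper; on its +x side a tab (x +61 to +130 mm, 92 wide, 6 thick) with a toe clamp (lying along the tray's y) fixed on it at x = +98 mm as the sample, not to be picked, top 44 mm above the bench
- glue: white glue bottle, 60 mm across, 170 mm tall, loose bystander left of the trays; origin at the centre of its underside
- tape: roll of masking tape lying flat, 100 mm across, 25 mm high, loose bystander to the right; origin at the centre of its underside

How it is judged:
By the outcome, as a careful person would: the job done as asked, in the order asked, and still so for the second after the job is handed in, with the robot touching nothing.
It also fails if it takes over 120 s, if anything falls off the work surface, if the arm or the gripper's body presses on something with over 40 N, if the wrist force passes 120 N, or if a joint passes its speed limit or range.

## Working session

There is one attempt and no reset: what is moved stays moved. The work goes in short steps, Python scripts to look and compute and a shell command to move; the robot and the scene stay as the last step left them, time stands still between calls to the robot, and variables do not carry over. Pictures are saved under pics/ and viewed, at most 14 in all, crops included, and the job is handed in when it is done.

```bash
ls; mkdir -p pics; python3 - <<'E'
from cell import *
import cv2,numpy as np
s=sense();print({k:np.round(v,3).tolist() for k,v in s.items()})
for c in("scene","side","wrist"):
    im=camera(c);cv2.imwrite(f"pics/{c}0.png",im[:,:,::-1]);print(c,get_calibration(c))
E
```

```text
pics
{'time_s': 0.0, 'joint_positions': [-1.042, 0.386, 0.007, -0.0, -1.194, -0.259], 'joint_vel': [0.0, 0.0, -0.001, 0.001, 0.0, -0.003], 'tau': [0.0, -39.229, 18.84, 4.186, -0.005, -0.0], 'tool_pos': [0.166, -0.602, 0.303], 'eef_rot': [-0.0, -0.134, 0.991, 0.001], 'ft_force': [-0.226, -0.728, 0.037], 'moment': [-0.016, -0.018, 0.035], 'grasp_force': 0.0, 'gripper_width': 1.002}
scene {'fx': 413.01445929739833, 'fy': 413.01445929739833, 'cx': 279.7034444382476, 'cy': 207.38255033708708, 'k1': 0.03372411497216619, 'position': array([ 1.19392375, -0.36106592,  1.08074525]), 'rotation': array([0.82817564, 0.26309197, 0.15513876, 0.46993583])}
side {'fx': 531.4726436422014, 'fy': 531.4726436422014, 'cx': 275.36783685664454, 'cy': 210.04804911786127, 'k1': -0.0026923304357863724, 'position': array([0.31365828, 1.15826449, 1.3192209 ]), 'rotation': array([-0.08372643, -0.02954875,  0.35903679,  0.9290906 ])}
wrist {'fx': 308.38363421547353, 'fy': 308.38363421547353, 'cx': 279.02996807541007, 'cy': 206.720099747196, 'k1': -0.010336127421793927, 'hand_eye': array([[-3.07398236e-04,  9.57111650e-01,  2.89719166e-01,
         7.43361032e-02],
       [ 9.99999706e-01,  4.97888476e-04, -5.83795398e-04,
         5.00393718e-05],
       [-7.03005210e-04,  2.89718901e-01, -9.57111521e-01,
        -6.99368953e-02],
       [ 0.00000000e+00,  0.00000000e+00,  0.00000000e+00,
         1.00000000e+00]])}
```

View pics/scene0.png

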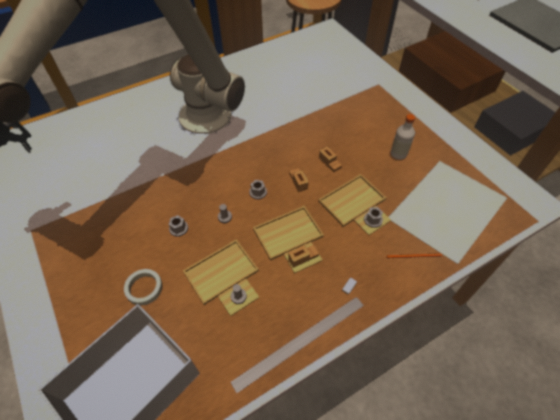

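View pics/side0.png

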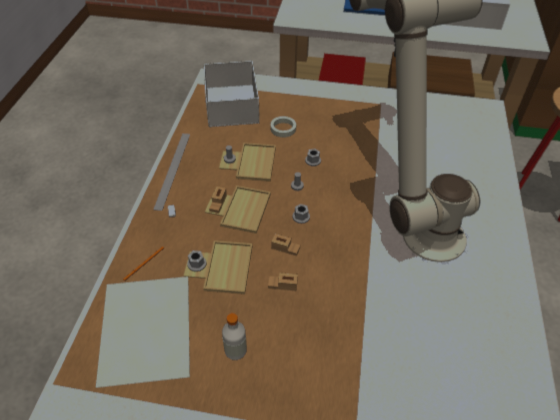

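The scene picture shows loose nuts at (177,225) and (258,188), the dog at (224,213) and clamps at (300,179) and (330,158). The trays are dogs (221,271), clamps (288,232) and nuts (352,200), with tabs on the far side from the robot. The side view agrees.

```bash
cat > h.py <<'E'
from cell import *
import cv2,numpy as np
from scipy.spatial.transform import Rotation as R
def Rq(q): return R.from_quat([q[1],q[2],q[3],q[0]])
def cam(name,s=None):
    c=get_calibration(name)
    if name=="wrist":
        s=s or sense(); T=np.eye(4);T[:3,:3]=Rq(s["eef_rot"]).as_matrix();T[:3,3]=s["tool_pos"]
        T=T@np.array(c["hand_eye"]); return c,T[:3,:3],T[:3,3]
    return c,Rq(c["rotation"]).as_matrix(),np.array(c["position"])
def proj(C,P):
    c,M,t=C; p=(np.atleast_2d(P)-t)@M
    a=p[:,0]/-p[:,2]; b=-p[:,1]/-p[:,2]; k=1+c["k1"]*(a*a+b*b)
    return np.c_[c["fx"]*a*k+c["cx"],c["fy"]*b*k+c["cy"]]
def back(C,uv,z):
    c,M,t=C; uv=np.atleast_2d(uv).astype(float)
    d=(uv-[c["cx"],c["cy"]])/[c["fx"],c["fy"]]; e=d.copy()
    for _ in range(8): e=d/(1+c["k1"]*(e**2).sum(1,keepdims=True))
    r=np.c_[e[:,0],-e[:,1],-np.ones(len(e))]@M.T
    return t+r*((z-t[2])/r[:,2:])
E
python3 - <<'E'
from h import *
for cn in("scene","side"):
    camera(cn);C=cam(cn)
    for n in("nut_a","dog","clamp_a","tray_nuts","tray_dogs","tray_clamps","glue","tape"):
        print(cn,n,[(np.round(C[2]+C[1]@np.array(d["xyz"]),3).tolist(),round(d["conf"],2)) for d in search_frame(n,cn)])
E
```

```text
scene nut_a [([0.441, -0.013, 0.034], 0.81), ([0.443, -0.292, 0.031], 0.67), ([0.64, 0.233, 0.004], 0.33)]
scene dog [([0.475, -0.146, 0.014], 0.65), ([0.442, -0.287, 0.029], 0.21)]
scene clamp_a [([0.483, 0.123, 0.03], 0.62), ([0.456, 0.266, 0.021], 0.55)]
scene tray_nuts [([0.639, 0.232, 0.003], 0.66)]
scene tray_dogs [([0.653, -0.24, 0.005], 0.6)]
scene tray_clamps [([0.64, -0.011, 0.006], 0.59)]
scene glue [([0.551, 0.486, 0.085], 0.75)]
scene tape [([0.573, -0.446, 0.021], 0.93)]
side nut_a [([0.428, 0.008, 0.027], 0.63), ([0.426, -0.272, 0.026], 0.56), ([0.464, -0.134, 0.012], 0.45)]
side dog [([0.639, -0.006, 0.008], 0.69), ([0.467, -0.137, 0.011], 0.68)]
side clamp_a [([0.46, 0.143, 0.022], 0.78), ([0.441, 0.278, 0.022], 0.69)]
side tray_nuts [([0.634, 0.253, 0.001], 0.87)]
side tray_dogs [([0.648, -0.225, 0.006], 0.7)]
side tray_clamps [([0.634, -0.005, 0.004], 0.64)]
side glue [([0.534, 0.517, 0.105], 0.56), ([0.439, 0.28, 0.024], 0.22)]
side tape [([0.561, -0.431, 0.016], 0.65)]
```

```bash
cat > to.py <<'E'
# python3 to.py x y z yaw_deg(tool y line, world): prints tool-frame shift in shares of 15cm and turn share (turn first)
import sys
from h import *
x,y,z,w=map(float,sys.argv[1:5]); s=sense(); M=Rq(s["eef_rot"]).as_matrix()
a=np.radians(w); Y=np.array([np.cos(a),np.sin(a),0]); Z=np.array([0,0,-1.]); T=np.c_[np.cross(Y,Z),Y,Z]
print("turn",np.round((R.from_matrix(M.T@T)).as_rotvec()/(2*np.pi),4),"shift(after turn)",np.round(T.T@(np.array([x,y,z])-s["tool_pos"])/.15,3),
 "t",round(s["time_s"],2),"pos",np.round(s["tool_pos"],4),"yawY",round(np.degrees(np.arctan2(M[1,1],M[0,1])),1),"q6",round(s["joint_positions"][5],2),"w",round(s["gripper_width"],3),"gf",round(s["grasp_force"],1),"F",np.round(s["ft_force"],1))
E
python3 -m crank '[[[0,0,0.0214],[0,0,-0.1],-1],[[0,0,0.0214],[0,0,-0.1],-1],[[0,0,0],[-0.151,0.357,0],-1],[[0,0,0],[-0.151,0.357,0],-1],[[0,0,0],[-0.151,0.357,0],-1]]'
python3 -m crank '[[[0,0,0],[-0.151,0.357,0],-1],[[0,0,0],[-0.151,0.357,0],-1],[[0,0,0],[-0.151,0.357,0],-1],[[0,0,0],[-0.151,0.357,0],-1],[[0,0,0],[-0.151,0.357,0],-1]]'
python3 -m crank '[[[0,0,0],[-0.151,0.357,0],-1],[[0,0,0],[-0.151,0.357,0],-1],[[0,0,0],[-0.151,0.357,0],-1],[[0,0,0],[0,0,0],-1],[[0,0,0],[0,0,0],-1]]'
python3 to.py 0.42 0 0.33 90
python3 - <<'E'
from h import *
s=sense();im=camera("wrist");C=cam("wrist",s);cv2.imwrite("pics/w1.png",im[:,:,::-1])
np.save("w1s.npy",[s],allow_pickle=True)
for n in("nut_a","dog","clamp_a","tray_nuts","tray_dogs","tray_clamps"):
    print(n,[(np.round(C[2]+C[1]@np.array(d["xyz"]),3).tolist(),round(d["conf"],2)) for d in search_frame(n,"wrist")])
E
```

```text
time_s: 1.68
tool_pos: [0.2347, -0.4402, 0.334]
eef_rot: [0.0, -0.0, 1.0, -0.0]
ft_force: [2.0, 0.2, 0.5]
gripper_width: 1.0
grasp_force: 0.0
time_s: 2.3
tool_pos: [0.3477, -0.1721, 0.3344]
eef_rot: [0.001, -0.0, 1.0, -0.0]
ft_force: [0.8, 0.2, -0.0]
gripper_width: 0.999
grasp_force: 0.0
time_s: 2.92
tool_pos: [0.415, -0.0131, 0.3338]
eef_rot: [-0.0, -0.001, 1.0, -0.0]
ft_force: [-0.6, -0.4, -0.4]
gripper_width: 0.999
grasp_force: 0.0
turn [-0.     -0.0001  0.0003] shift(after turn) [-0.033  0.087  0.026] t 2.92 pos [ 0.415  -0.0131  0.3338] yawY 90.1 q6 -1.93 w 0.999 gf 0.0 F [-0.6 -0.4 -0.4]
nut_a [([0.423, -0.274, 0.036], 0.76), ([0.434, -0.008, 0.038], 0.64)]
dog [([0.459, -0.142, 0.011], 0.8)]
clamp_a [([0.437, 0.26, 0.035], 0.77), ([0.459, 0.129, 0.033], 0.6)]
tray_nuts [([0.59, 0.269, 0.005], 0.92), ([0.563, -0.401, 0.013], 0.38)]
tray_dogs [([0.607, -0.275, 0.003], 0.76)]
tray_clamps [([0.623, -0.006, -0.001], 0.78)]
```

View pics/w1.png

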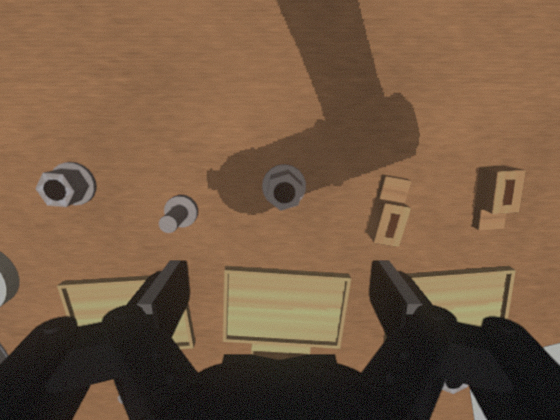

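```bash
cat > fit.py <<'E'
from h import *
from scipy.optimize import minimize
def cyl(r,z0,z1,n=32,ph=0):
    a=np.arange(n)*2*np.pi/n+ph; return np.vstack([np.c_[r*np.cos(a),r*np.sin(a),0*a+z] for z in(z0,z1)])
def box(x0,x1,y0,y1,z0,z1): return np.array([[x,y,z] for x in(x0,x1) for y in(y0,y1) for z in(z0,z1)],float)
hexr=.0205/np.cos(np.pi/6)
PARTS={"nut":[cyl(.029,0,.008),cyl(hexr,0,.040,6)],"dog":[cyl(.022,0,.012),cyl(.011,0,.06)],
 "clamp":[box(-.042,.012,-.017,.017,0,.038),box(.012,.042,-.017,.017,0,.016)],
 "tray":[box(-.061,.061,-.09,.09,0,.014)]}
def sil(C,kind,p,dz=0,sc=4):
    c,s=np.cos(p[2]),np.sin(p[2]); m=np.zeros((420*sc,560*sc),np.uint8)
    for P in PARTS[kind]:
        Q=np.c_[P[:,0]*c-P[:,1]*s+p[0],P[:,0]*s+P[:,1]*c+p[1],P[:,2]+dz]
        h=cv2.convexHull((proj(C,Q)*sc+sc/2).round().astype(np.int32)); cv2.fillConvexPoly(m,h,1)
    return cv2.resize(m.astype(np.float32),(560,420),interpolation=cv2.INTER_AREA)
def fit(kind,views,p0,yaws):
    """views: list of (C,mask float)"""
    def cost(p):
        t=0
        for C,m in views:
            q=sil(C,kind,p); t+=1-np.minimum(q,m).sum()/np.maximum(q,m).sum()
        return t/len(views)
    best=None
    for w in yaws:
        r=minimize(cost,[p0[0],p0[1],w],method="Nelder-Mead",options=dict(initial_simplex=[[p0[0],p0[1],w],[p0[0]+.01,p0[1],w],[p0[0],p0[1]+.01,w],[p0[0],p0[1],w+.25]],xatol=2e-4,fatol=1e-4))
        if best is None or r.fun<best.fun: best=r
    return best.x,best.fun
E
python3 - <<'E'
from fit import *
print(np.round(sense()["joint_positions"],2))
base={"nut_a":[(.43,-.275),(.432,-.005)],"dog":[(.463,-.14)],"clamp_a":[(.465,.135),(.445,.265)],"tray_nuts":[(.634,.24)],"tray_dogs":[(.648,-.23)],"tray_clamps":[(.635,-.005)]}
K={"nut_a":"nut","dog":"dog","clamp_a":"clamp"}
Y={"nut":[0,.35,.7],"dog":[0],"clamp":np.arange(8)*np.pi/4,"tray":[-.2,.2]}
tiles=[]
cams=[]
for cn in("wrist","scene","side"):
    s=sense();im=camera(cn);cams.append((cn,cam(cn,s),im))
for n,ps in base.items():
    k=K.get(n,"tray"); per=[[] for _ in ps]
    for cn,C,im in cams:
        if k=="tray" and cn=="wrist": continue
        for d in cut_out(n,cn):
            m=d["region"].astype(np.float32); ys,xs=np.nonzero(m)
            if len(xs)<15: continue
            w=back(C,[[xs.mean(),ys.mean()]],.015)[0]
            D=[np.hypot(w[0]-p[0],w[1]-p[1]) for p in ps]; i=int(np.argmin(D))
            if D[i]<.05: per[i].append((cn,C,m))
    for p,v in zip(ps,per):
        for sub in [[a] for a in v]+([v] if len(v)>1 else []):
            x,f=fit(k,[(C,m) for _,C,m in sub],p,Y[k]); print(n,[a[0] for a in sub],np.round([x[0],x[1]],4),"yaw",round(np.degrees(x[2]),1),"1-iou",round(f,3))
E
```

```text
[ 0.36 -0.01 -0.41  0.   -1.17 -1.93]
nut_a ['wrist'] [ 0.4289 -0.2872] yaw 25.6 1-iou 0.03
nut_a ['scene'] [ 0.4345 -0.2853] yaw 18.4 1-iou 0.076
nut_a ['wrist', 'scene'] [ 0.4296 -0.2866] yaw 26.8 1-iou 0.106
nut_a ['wrist'] [ 0.4315 -0.0065] yaw 46.9 1-iou 0.065
nut_a ['scene'] [ 0.4342 -0.0076] yaw 30.2 1-iou 0.079
nut_a ['side'] [ 0.43   -0.0063] yaw 50.6 1-iou 0.063
nut_a ['wrist', 'scene', 'side'] [ 0.4315 -0.0068] yaw 45.1 1-iou 0.09
dog ['wrist'] [ 0.4659 -0.1447] yaw 9.0 1-iou 0.031
dog ['scene'] [ 0.4675 -0.1449] yaw 1.0 1-iou 0.13
dog ['side'] [ 0.4647 -0.1443] yaw 3.0 1-iou 0.092
dog ['wrist', 'scene', 'side'] [ 0.4659 -0.145 ] yaw 8.8 1-iou 0.094
clamp_a ['wrist'] [0.4603 0.132 ] yaw 169.4 1-iou 0.049
clamp_a ['scene'] [0.4629 0.1327] yaw 168.7 1-iou 0.071
clamp_a ['side'] [0.4599 0.1327] yaw 169.7 1-iou 0.068
clamp_a ['wrist', 'scene', 'side'] [0.4605 0.1326] yaw 170.4 1-iou 0.07
clamp_a ['wrist'] [0.4465 0.2703] yaw 4.2 1-iou 0.033
clamp_a ['scene'] [0.4385 0.2695] yaw 170.9 1-iou 0.169
clamp_a ['side'] [0.4459 0.2707] yaw 6.2 1-iou 0.059
clamp_a ['wrist', 'scene', 'side'] [0.4459 0.2701] yaw 4.6 1-iou 0.093
tray_nuts ['scene'] [0.62   0.2377] yaw 4.0 1-iou 0.246
tray_dogs ['scene'] [ 0.6322 -0.2383] yaw 4.4 1-iou 0.246
tray_dogs ['side'] [ 0.6296 -0.2379] yaw 3.5 1-iou 0.254
tray_dogs ['scene', 'side'] [ 0.6316 -0.238 ] yaw 4.1 1-iou 0.253
tray_clamps ['scene'] [ 0.62  -0.006] yaw -4.4 1-iou 0.252
tray_clamps ['side'] [ 0.6163 -0.0034] yaw -4.3 1-iou 0.245
tray_clamps ['scene', 'side'] [ 0.6182 -0.0048] yaw -4.2 1-iou 0.255
```

```bash
python3 - <<'E'
from fit import *
off=np.array([.098,0,.006])
tab=box(.061,.130,-.046,.046,0,.006)
rot=lambda P:np.c_[-P[:,1],P[:,0],P[:,2]]
S={"tray_nuts":[P+off for P in PARTS["nut"]],"tray_dogs":[P+off for P in PARTS["dog"]],"tray_clamps":[rot(P)+off for P in PARTS["clamp"]]}
base={"tray_nuts":(.62,.238),"tray_dogs":(.631,-.238),"tray_clamps":(.618,-.005)}
for n,p in base.items():
    PARTS[n]=PARTS["tray"]+[tab]+S[n]; vs=[]
    for cn in("scene","side"):
        C=cam(cn)
        camera(cn)
        for d in cut_out(n,cn)[:1]:
            vs.append((cn,C,d["region"].astype(np.float32)))
    for sub in [[a] for a in vs]+[vs]:
      for kind in ("tray",n):
        x,f=fit(kind,[(C,m) for _,C,m in sub],p,[-.1,.1]);print(n,kind,[a[0] for a in sub],np.round(x[:2],4),round(np.degrees(x[2]),1),round(f,3))
im=cv2.imread("pics/w1.png");s=np.load("w1s.npy",allow_pickle=True)[0];C=cam("wrist",s);sc=6
def crop(x0,y0,pose):
    c=cv2.resize(im[y0:y0+64,x0:x0+64],None,fx=sc,fy=sc,interpolation=cv2.INTER_CUBIC); o=c.copy()
    P=PARTS["nut"][1][6:];a=np.radians(pose[2]);Q=np.c_[P[:,0]*np.cos(a)-P[:,1]*np.sin(a)+pose[0],P[:,0]*np.sin(a)+P[:,1]*np.cos(a)+pose[1],P[:,2]]
    cv2.polylines(o,[((proj(C,Q)+.5-[x0,y0])*sc).astype(np.int32)],True,(0,255,0),1); return np.hstack([c,o])
o=np.vstack([crop(32,152,(.4289,-.2872,25.6)),crop(252,155,(.4315,-.0065,46.9))]);cv2.imwrite("pics/n1.png",cv2.resize(o,(590,590)))
E
```

```text
tray_nuts tray ['scene'] [0.6218 0.2376] 4.3 0.247
tray_nuts tray_nuts ['scene'] [0.6195 0.2372] 4.5 0.034
tray_nuts tray ['side'] [0.6184 0.2388] 5.1 0.237
tray_nuts tray_nuts ['side'] [0.6174 0.2381] 4.8 0.033
tray_nuts tray ['scene', 'side'] [0.6204 0.2377] 4.6 0.246
tray_nuts tray_nuts ['scene', 'side'] [0.6187 0.2374] 4.6 0.037
tray_dogs tray ['scene'] [ 0.6324 -0.2388] 3.9 0.243
tray_dogs tray_dogs ['scene'] [ 0.6312 -0.2386] 4.5 0.021
tray_dogs tray ['side'] [ 0.6311 -0.2381] 3.7 0.261
tray_dogs tray_dogs ['side'] [ 0.6281 -0.2384] 4.0 0.055
tray_dogs tray ['scene', 'side'] [ 0.6318 -0.2389] 4.1 0.253
tray_dogs tray_dogs ['scene', 'side'] [ 0.6297 -0.2381] 4.1 0.044
tray_clamps tray ['scene'] [ 0.6212 -0.0046] -4.2 0.252
tray_clamps tray_clamps ['scene'] [ 0.619  -0.0048] -4.1 0.035
tray_clamps tray ['side'] [ 0.6179 -0.0051] -3.2 0.255
tray_clamps tray_clamps ['side'] [ 0.6167 -0.0052] -3.4 0.048
tray_clamps tray ['scene', 'side'] [ 0.6199 -0.0049] -4.2 0.255
tray_clamps tray_clamps ['scene', 'side'] [ 0.618 -0.005] -3.5 0.046
```

View pics/n1.png

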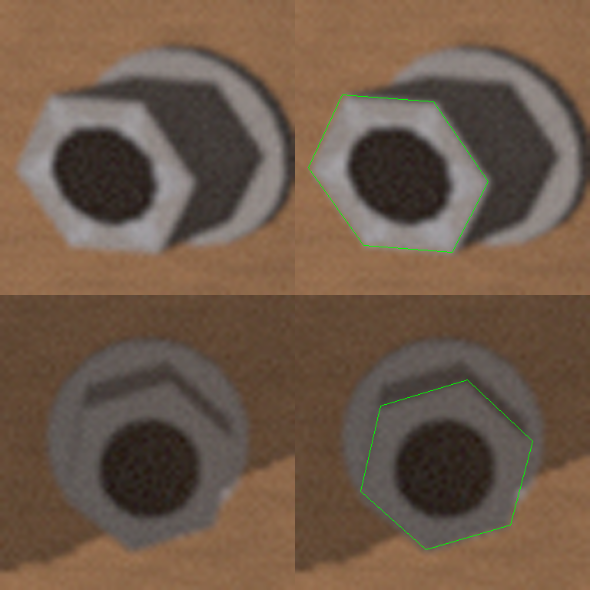

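The wrist crops show the fitted hexagons lying on both nut tops, so the yaws are good. Going for nut_b first.

```bash
python3 to.py 0.4315 -0.0067 0.084 76.4
```

```text
turn [ 0.     -0.      0.0379] shift(after turn) [-0.095  0.067  1.666] t 4.78 pos [ 0.4152 -0.0131  0.3339] yawY 90.0 q6 -1.93 w 0.999 gf 0.0 F [-0.7  0.2 -0.3]
```

```bash

python3 -m crank '[[[0,0,0.019],[0,0,0],-1],[[0,0,0.0189],[0,0,0],-1],[[0,0,0],[-0.095,0.067,0.38],-1],[[0,0,0],[0,0,0.4],-1],[[0,0,0],[0,0,0.4],-1]]' 80 >/dev/null
python3 -m crank '[[[0,0,0],[0,0,0.3],-1],[[0,0,0],[0,0,0.186],-1],[[0,0,0],[0,0,0],-1],[[0,0,0],[0,0,0],0.6],[[0,0,0],[0,0,0],1]]'
python3 to.py 0.4315 -0.0067 0.084 76.4
```

```text
time_s: 6.02
tool_pos: [0.4323, -0.0064, 0.0854]
eef_rot: [0.002, 0.118, 0.993, 0.001]
ft_force: [-0.6, -0.4, 0.4]
gripper_width: 0.605
grasp_force: 0.0
turn [0.0003 0.0005 0.0001] shift(after turn) [ 0.005 -0.004  0.009] t 6.03 pos [ 0.4323 -0.0064  0.0854] yawY 76.4 q6 -2.17 w 0.605 gf 0.0 F [-0.6 -0.4  0.4]
```

```bash

python3 -m crank '[[[0,0,0],[0,0,0],1],[[0,0,0],[0,0,0],1],[[0,0,0],[0,0,0],1],[[0,0,0],[0,0,-0.2],1],[[0,0,0],[0,0,-0.3],1]]'
python3 to.py 0.6219 0.1975 0.2 94.6
```

```text
time_s: 6.65
tool_pos: [0.4298, -0.0071, 0.1589]
eef_rot: [-0.002, 0.119, 0.993, -0.001]
ft_force: [1.6, 0.9, -5.1]
gripper_width: 0.46
grasp_force: 82.7
turn [-0.0002 -0.0007 -0.0507] shift(after turn) [-1.386  1.257 -0.274] t 6.65 pos [ 0.4298 -0.0071  0.1589] yawY 76.4 q6 -2.17 w 0.46 gf 82.7 F [ 1.6  0.9 -5.1]
```

```bash

python3 -m crank '[[[0,0,-0.0254],[0,0,-0.137],1],[[0,0,-0.0253],[0,0,-0.137],1],[[0,0,0],[-0.277,0.251,0],1],[[0,0,0],[-0.277,0.251,0],1],[[0,0,0],[-0.277,0.251,0],1]]' >/dev/null
python3 -m crank '[[[0,0,0],[-0.277,0.251,0],1],[[0,0,0],[-0.277,0.251,0],1],[[0,0,0],[0,0,0.2],1],[[0,0,0],[0,0,0.2],1],[[0,0,0],[0,0,0],1]]'
python3 to.py 0.6219 0.1975 0.091 94.6
```

```text
time_s: 7.9
tool_pos: [0.6205, 0.1966, 0.1362]
eef_rot: [-0.005, -0.04, 0.999, -0.002]
ft_force: [0.7, -1.2, -5.2]
gripper_width: 0.461
grasp_force: 82.8
turn [-0.0005 -0.0015 -0.    ] shift(after turn) [-0.01   0.005  0.301] t 7.9 pos [0.6205 0.1966 0.1362] yawY 94.6 q6 -2.04 w 0.461 gf 82.8 F [ 0.7 -1.2 -5.2]
```

```bash

python3 -m crank '[[[0,0,0],[-0.008,0.005,0.15],1],[[0,0,0],[0,0,0.1],1],[[0,0,0],[0,0,0.045],1],[[0,0,0],[0,0,0],1],[[0,0,0],[0,0,0],1]]'
python3 -m crank '[[[0,0,0],[0,0,0],-0.36],[[0,0,0],[0,0,0],-0.36],[[0,0,0],[0,0,0],-0.36],[[0,0,0],[0,0,-0.2],-0.36],[[0,0,0],[0,0,-0.4],-0.36]]'
python3 to.py 0.4751 0.1293 0.12 79.8
```

```text
time_s: 8.52
tool_pos: [0.6248, 0.1989, 0.0968]
eef_rot: [0.001, -0.041, 0.999, 0.0]
ft_force: [-1.7, -0.1, -4.4]
gripper_width: 0.465
grasp_force: 83.1
time_s: 9.15
tool_pos: [0.6232, 0.1981, 0.1842]
eef_rot: [-0.003, -0.041, 0.999, -0.001]
ft_force: [1.3, 0.6, 0.2]
gripper_width: 0.68
grasp_force: 0.0
turn [-0.0005 -0.0009  0.0412] shift(after turn) [ 0.89  -0.626  0.428] t 9.15 pos [0.6232 0.1981 0.1842] yawY 94.6 q6 -2.04 w 0.68 gf 0.0 F [1.3 0.6 0.2]
```

```bash

python3 -m crank '[[[0,0,0.0206],[0,0,0],-0.36],[[0,0,0.0206],[0,0,0],-1],[[0,0,0],[0.297,-0.209,0],-1],[[0,0,0],[0.297,-0.209,0],-1],[[0,0,0],[0.297,-0.209,0],-1]]' 50 >/dev/null
python3 -m crank '[[[0,0,0],[0,0,0.3],-1],[[0,0,0],[0,0,0.2],-1],[[0,0,0],[0,0,0],-1],[[0,0,0],[0,0,0],-1],[[0,0,0],[0,0,0],-1]]'
python3 to.py 0.4751 0.1293 0.08 79.8
python3 - <<'E'
from h import *
im=camera("wrist");cv2.imwrite("pics/w2.png",im[:,:,::-1])
E
```

```text
time_s: 10.4
tool_pos: [0.4771, 0.1302, 0.1122]
eef_rot: [0.001, 0.089, 0.996, 0.001]
ft_force: [0.5, 0.2, 0.3]
gripper_width: 1.003
grasp_force: 0.0
turn [0.0003 0.0004 0.0001] shift(after turn) [ 0.012 -0.008  0.214] t 10.4 pos [0.4771 0.1302 0.1122] yawY 79.8 q6 -2.34 w 1.003 gf 0.0 F [0.5 0.2 0.3]
```

View pics/w2.png

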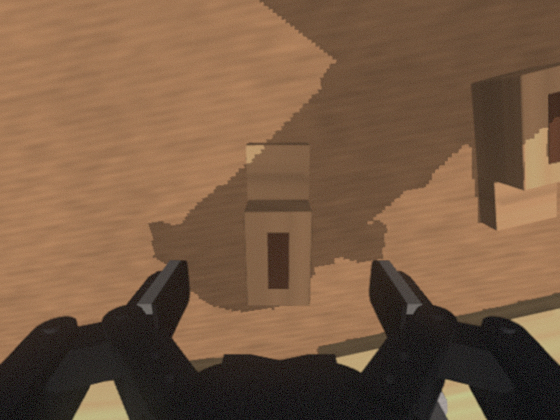

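The wrist view shows the clamp at (278,225) centred between the fingers and aligned with them. Descending and gripping.

```bash

python3 -m crank '[[[0,0,0],[0.008,-0.006,0.15],-1],[[0,0,0],[0,0,0.064],-1],[[0,0,0],[0,0,0],-1],[[0,0,0],[0,0,0],0],[[0,0,0],[0,0,0],1]]' 50
python3 -m crank '[[[0,0,0],[0,0,0],1],[[0,0,0],[0,0,0],1],[[0,0,0],[0,0,0],1],[[0,0,0],[0,0,0],1],[[0,0,0],[0,0,0],1]]'
python3 -m crank '[[[0,0,0],[0,0,-0.15],1],[[0,0,0],[0,0,-0.25],1],[[0,0,0],[0,0,-0.3],1],[[0,0,0],[0,0,0],1],[[0,0,0],[0,0,0],1]]'
python3 - <<'E'
import numpy as np
def loc(t,x,y):
    a=np.radians(t[2]);return np.round([t[0]+x*np.cos(a)-y*np.sin(a),t[1]+x*np.sin(a)+y*np.cos(a)],4)
tc=(.618,-.005,-3.8);tn=(.6187,.2374,4.6);td=(.630,-.238,4.2)
print("c1",loc(tc,.015,.039),"c2",loc(tc,-.015,-.039),"nA",loc(tn,0,.042),"dog",loc(td,0,0))
E
python3 to.py 0.6356 0.0329 0.2 86.2
```

```text
time_s: 11.08
tool_pos: [0.4752, 0.1292, 0.0793]
eef_rot: [0.0, 0.089, 0.996, 0.0]
ft_force: [-0.2, 0.1, -1.0]
gripper_width: 0.603
grasp_force: 0.0
time_s: 11.7
tool_pos: [0.4753, 0.1293, 0.0794]
eef_rot: [0.001, 0.089, 0.996, 0.0]
ft_force: [-1.0, 0.1, 4.6]
gripper_width: 0.388
grasp_force: 50.8
time_s: 12.32
tool_pos: [0.4741, 0.1286, 0.183]
eef_rot: [-0.001, 0.089, 0.996, -0.0]
ft_force: [-0.1, -0.3, -0.6]
gripper_width: 0.391
grasp_force: 50.2
c1 [0.6356 0.0329] c2 [ 0.6004 -0.0429] nA [0.6153 0.2793] dog [ 0.63  -0.238]
turn [-0.0001 -0.0003 -0.0178] shift(after turn) [-1.117 -0.565 -0.113] t 12.32 pos [0.4741 0.1286 0.183 ] yawY 79.8 q6 -2.34 w 0.391 gf 50.2 F [-0.1 -0.3 -0.6]
```

```bash

python3 -m crank '[[[0,0,-0.0178],[0,0,-0.1],1],[[0,0,0],[-0.279,-0.141,0],1],[[0,0,0],[-0.279,-0.141,0],1],[[0,0,0],[-0.279,-0.141,0],1],[[0,0,0],[-0.279,-0.141,0],1]]' >/dev/null
python3 -m crank '[[[0,0,0],[0,0,0.25],1],[[0,0,0],[0,0,0.25],1],[[0,0,0],[0,0,0.1],1],[[0,0,0],[0,0,0],1],[[0,0,0],[0,0,0],1]]'
python3 to.py 0.6356 0.0329 0.0855 86.2
```

```text
time_s: 13.58
tool_pos: [0.6371, 0.0339, 0.11]
eef_rot: [0.001, 0.032, 0.999, 0.0]
ft_force: [0.2, -0.6, -0.2]
gripper_width: 0.389
grasp_force: 50.1
turn [0.0001 0.0003 0.0002] shift(after turn) [ 0.01  -0.008  0.163] t 13.57 pos [0.6371 0.0339 0.11  ] yawY 86.3 q6 -1.94 w 0.389 gf 50.1 F [ 0.2 -0.6 -0.2]
```

```bash

python3 -m crank '[[[0,0,0],[0.01,-0.008,0.1],1],[[0,0,0],[0,0,0.063],1],[[0,0,0],[0,0,0],1],[[0,0,0],[0,0,0],1],[[0,0,0],[0,0,0],1]]'
python3 to.py 0.6356 0.0329 0.0850 86.2
python3 - <<'E'
from h import *
im=camera("wrist");cv2.imwrite("pics/w3.png",im[:,:,::-1])
E
```

```text
time_s: 14.2
tool_pos: [0.6347, 0.0325, 0.0843]
eef_rot: [-0.0, 0.033, 0.999, -0.0]
ft_force: [-1.2, 0.7, 0.9]
gripper_width: 0.388
grasp_force: 50.7
turn [-0.     -0.      0.0001] shift(after turn) [-0.006  0.003 -0.004] t 14.2 pos [0.6347 0.0325 0.0843] yawY 86.2 q6 -1.94 w 0.388 gf 50.7 F [-1.2  0.7  0.9]
```

View pics/w3.png

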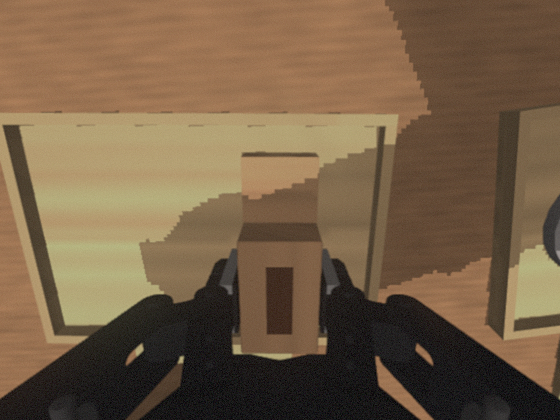

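The clamp (toe at (280,190)) sits inside the clamp tray, clear of the walls. Releasing it and moving on to the second clamp.

```bash

python3 -m crank '[[[0,0,0],[0,0,0],-0.18],[[0,0,0],[0,0,0],-0.18],[[0,0,0],[0,0,0],-0.18],[[0,0,0],[0,0,-0.2],-0.18],[[0,0,0],[0,0,-0.4],-0.18]]'
python3 to.py 0.4313 0.2691 0.12 94.5
```

```text
time_s: 14.88
tool_pos: [0.6333, 0.0322, 0.1722]
eef_rot: [-0.004, 0.033, 0.999, -0.001]
ft_force: [0.3, -0.1, 0.6]
gripper_width: 0.589
grasp_force: 0.0
turn [-0.0003 -0.0011 -0.023 ] shift(after turn) [1.219 1.68  0.348] t 14.88 pos [0.6333 0.0322 0.1722] yawY 86.2 q6 -1.94 w 0.589 gf 0.0 F [ 0.3 -0.1  0.6]
```

```bash

python3 -m crank '[[[0,0,-0.023],[0,0,-0.1],-0.18],[[0,0,0],[0.203,0.28,0],-1],[[0,0,0],[0.203,0.28,0],-1],[[0,0,0],[0.203,0.28,0],-1],[[0,0,0],[0.203,0.28,0],-1]]' >/dev/null
python3 -m crank '[[[0,0,0],[0.203,0.28,0],-1],[[0,0,0],[0.203,0.28,0],-1],[[0,0,0],[0,0,0.25],-1],[[0,0,0],[0,0,0.22],-1],[[0,0,0],[0,0,0],-1]]'
python3 to.py 0.4313 0.2691 0.0795 94.5
```

```text
time_s: 16.12
tool_pos: [0.4317, 0.2684, 0.1169]
eef_rot: [-0.002, -0.039, 0.999, -0.002]
ft_force: [1.0, 0.1, 0.6]
gripper_width: 1.001
grasp_force: 0.0
turn [-0.0006 -0.0007  0.0001] shift(after turn) [0.002 0.005 0.25 ] t 16.12 pos [0.4317 0.2684 0.1169] yawY 94.5 q6 -2.37 w 1.001 gf 0.0 F [1.  0.1 0.6]
```

```bash

python3 -m crank '[[[0,0,0],[0,0,0.15],-1],[[0,0,0],[0,0,0.085],-1],[[0,0,0],[0,0,0],-1],[[0,0,0],[0,0,0],0],[[0,0,0],[0,0,0],1]]' 50
python3 -m crank '[[[0,0,0],[0,0,0],1],[[0,0,0],[0,0,0],1],[[0,0,0],[0,0,0],1],[[0,0,0],[0,0,0],1],[[0,0,0],[0,0,0],1]]'
python3 -m crank '[[[0,0,0],[0,0,-0.15],1],[[0,0,0],[0,0,-0.25],1],[[0,0,0],[0,0,-0.35],1],[[0,0,0],[0,0,0],1],[[0,0,0],[0,0,0],1]]'
python3 to.py 0.6004 -0.0429 0.2 86.2
```

```text
time_s: 16.75
tool_pos: [0.4331, 0.2697, 0.0844]
eef_rot: [0.001, -0.039, 0.999, 0.001]
ft_force: [-0.8, -0.8, 0.8]
gripper_width: 0.601
grasp_force: 0.0
time_s: 17.38
tool_pos: [0.4332, 0.2698, 0.0843]
eef_rot: [0.001, -0.04, 0.999, 0.0]
ft_force: [-0.4, 0.6, 5.7]
gripper_width: 0.387
grasp_force: 51.9
time_s: 18.0
tool_pos: [0.4321, 0.2688, 0.1954]
eef_rot: [-0.001, -0.039, 0.999, -0.0]
ft_force: [-1.6, -0.4, -0.7]
gripper_width: 0.384
grasp_force: 51.2
turn [-0.0001 -0.0002  0.023 ] shift(after turn) [-1.257 -1.999 -0.031] t 18.0 pos [0.4321 0.2688 0.1954] yawY 94.5 q6 -2.37 w 0.384 gf 51.2 F [-1.6 -0.4 -0.7]
```

```bash

python3 -m crank '[[[0,0,0.023],[0,0,-0.05],1],[[0,0,0],[-0.212,-0.333,0],1],[[0,0,0],[-0.212,-0.333,0],1],[[0,0,0],[-0.212,-0.333,0],1],[[0,0,0],[-0.212,-0.333,0],1]]' >/dev/null
python3 -m crank '[[[0,0,0],[-0.212,-0.333,0],1],[[0,0,0],[-0.212,-0.333,0],1],[[0,0,0],[0,0,0.3],1],[[0,0,0],[0,0,0.25],1],[[0,0,0],[0,0,0],1]]' >/dev/null
python3 -m crank '[[[0,0,0],[0,0,0],1],[[0,0,0],[0,0,0],1],[[0,0,0],[0,0,0],1],[[0,0,0],[0,0,0],1],[[0,0,0],[0,0,0],1]]'
python3 to.py 0.6023 -0.0429 0.09 86.2
```

```text
time_s: 19.88
tool_pos: [0.6036, -0.0422, 0.1215]
eef_rot: [0.0, 0.033, 0.999, 0.0]
ft_force: [-0.8, 0.2, -0.1]
gripper_width: 0.384
grasp_force: 51.1
turn [0.     0.0001 0.0001] shift(after turn) [ 0.008 -0.005  0.21 ] t 19.88 pos [ 0.6036 -0.0422  0.1215] yawY 86.2 q6 -1.83 w 0.384 gf 51.1 F [-0.8  0.2 -0.1]
```

```bash

python3 -m crank '[[[0,0,0],[0.008,-0.005,0.13],1],[[0,0,0],[0,0,0.08],1],[[0,0,0],[0,0,0],1],[[0,0,0],[0,0,0],1],[[0,0,0],[0,0,0],1]]'
python3 - <<'E'
from h import *
im=camera("wrist");cv2.imwrite("pics/w4.png",im[:,:,::-1])
E
python3 to.py 0.6023 -0.0429 0.09 86.2
```

```text
time_s: 20.5
tool_pos: [0.6023, -0.0429, 0.0895]
eef_rot: [-0.0, 0.033, 0.999, -0.0]
ft_force: [-0.2, -1.3, -1.3]
gripper_width: 0.383
grasp_force: 51.7
turn [-0.      0.      0.0001] shift(after turn) [-0.     0.    -0.003] t 20.55 pos [ 0.6023 -0.0429  0.0895] yawY 86.2 q6 -1.83 w 0.384 gf 51.7 F [-0.   0.3 -1.1]
```

View pics/w4.png

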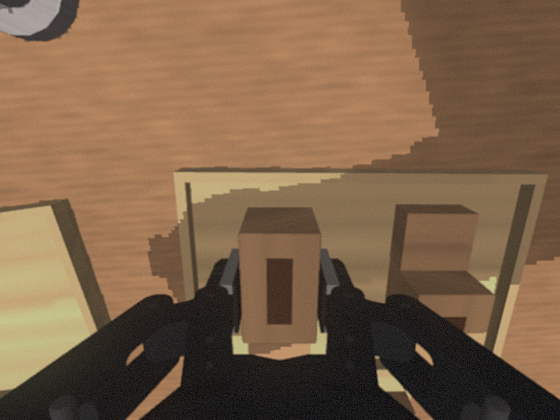

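Clamp two at (280,280) is inside the tray, clear of the wall and of the first clamp (435,270). Releasing and going to the dog.

```bash

python3 -m crank '[[[0,0,0],[0,0,0.01],-0.18],[[0,0,0],[0,0,0],-0.18],[[0,0,0],[0,0,0],-0.18],[[0,0,0],[0,0,-0.2],-0.18],[[0,0,0],[0,0,-0.4],-0.18]]'
python3 to.py 0.4661 -0.1447 0.17 90
```

```text
time_s: 21.18
tool_pos: [0.6008, -0.0431, 0.1764]
eef_rot: [-0.003, 0.033, 0.999, -0.001]
ft_force: [1.1, -1.0, 0.7]
gripper_width: 0.589
grasp_force: 0.0
turn [-0.0002 -0.0011 -0.0105] shift(after turn) [ 0.898 -0.677  0.043] t 21.18 pos [ 0.6008 -0.0431  0.1764] yawY 86.2 q6 -1.83 w 0.589 gf 0.0 F [ 1.1 -1.   0.7]
```

```bash

python3 -m crank '[[[0,0,-0.0105],[0,0,-0.05],-0.18],[[0,0,0],[0.3,-0.226,0],-1],[[0,0,0],[0.3,-0.226,0],-1],[[0,0,0],[0.3,-0.226,0],-1],[[0,0,0],[0,0,0.1],-1]]' 80 >/dev/null
python3 -m crank '[[[0,0,0],[0,0,0],-1],[[0,0,0],[0,0,0],-1],[[0,0,0],[0,0,0],-1],[[0,0,0],[0,0,0],-1],[[0,0,0],[0,0,0],-1]]'
python3 to.py 0.4661 -0.1447 0.095 90
```

```text
time_s: 22.42
tool_pos: [0.4675, -0.1445, 0.1706]
eef_rot: [0.0, -0.0, 1.0, -0.0]
ft_force: [-0.0, -0.0, -0.3]
gripper_width: 0.997
grasp_force: 0.0
turn [-0.      0.      0.0001] shift(after turn) [ 0.009 -0.002  0.504] t 22.43 pos [ 0.4675 -0.1445  0.1706] yawY 90.0 q6 -1.6 w 0.997 gf 0.0 F [-0.  -0.  -0.3]
```

```bash

python3 -m crank '[[[0,0,0],[0.009,0,0.2],-1],[[0,0,0],[0,0,0.2],-1],[[0,0,0],[0,0,0.104],-1],[[0,0,0],[0,0,0],-1],[[0,0,0],[0,0,0],0]]' 80
python3 -m crank '[[[0,0,0],[0,0,0],1],[[0,0,0],[0,0,0],1],[[0,0,0],[0,0,0],1],[[0,0,0],[0,0,0],1],[[0,0,0],[0,0,0],1]]'
python3 to.py 0.4661 -0.1447 0.095 90
python3 - <<'E'
from h import *
im=camera("wrist");cv2.imwrite("pics/w5.png",im[:,:,::-1])
E
```

```text
time_s: 23.05
tool_pos: [0.4665, -0.1446, 0.0956]
eef_rot: [0.001, -0.0, 1.0, -0.0]
ft_force: [0.2, 0.1, 0.0]
gripper_width: 0.819
grasp_force: 0.0
time_s: 23.68
tool_pos: [0.4662, -0.1447, 0.0957]
eef_rot: [0.001, -0.0, 1.0, -0.0]
ft_force: [-0.9, -1.2, 6.1]
gripper_width: 0.232
grasp_force: 77.9
turn [-0.      0.0002  0.0001] shift(after turn) [0.001 0.    0.005] t 23.68 pos [ 0.4662 -0.1447  0.0957] yawY 90.0 q6 -1.6 w 0.232 gf 77.9 F [-0.9 -1.2  6.1]
```

View pics/w5.png

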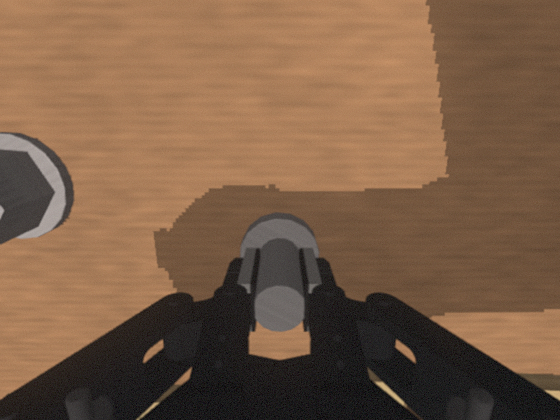

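The dog's shank at (280,290) is held between the pads, upright. Carrying it to its tray.

```bash

python3 -m crank '[[[0,0,0],[0,0,-0.15],1],[[0,0,0],[0,0,-0.25],1],[[0,0,0],[0,0,-0.3],1],[[0,0,-0.0117],[0,0,0],1],[[0,0,0],[0,0,0],1]]'
python3 to.py 0.630 -0.238 0.2 94.2
```

```text
time_s: 24.35
tool_pos: [0.4651, -0.1444, 0.1995]
eef_rot: [-0.001, -0.036, 0.999, 0.0]
ft_force: [-0.4, -0.1, -3.2]
gripper_width: 0.229
grasp_force: 78.4
turn [ 0.0001 -0.0002 -0.0002] shift(after turn) [-1.051 -0.703 -0.003] t 24.35 pos [ 0.4651 -0.1444  0.1995] yawY 94.1 q6 -1.53 w 0.229 gf 78.4 F [-0.4 -0.1 -3.2]
```

```bash

python3 -m crank '[[[0,0,0],[-0.26,-0.176,0],1],[[0,0,0],[-0.26,-0.176,0],1],[[0,0,0],[-0.26,-0.176,0],1],[[0,0,0],[-0.26,-0.176,0],1],[[0,0,0],[0,0,0.2],1]]' >/dev/null
python3 -m crank '[[[0,0,0],[0,0,0.25],1],[[0,0,0],[0,0,0],1],[[0,0,0],[0,0,0],1],[[0,0,0],[0,0,0],1],[[0,0,0],[0,0,0],1]]'
python3 to.py 0.630 -0.238 0.1015 94.2
```

```text
time_s: 25.6
tool_pos: [0.6298, -0.2385, 0.1341]
eef_rot: [0.001, -0.037, 0.999, -0.0]
ft_force: [0.3, 0.2, -3.6]
gripper_width: 0.23
grasp_force: 78.8
turn [-0.0001  0.0004  0.0001] shift(after turn) [-0.001  0.003  0.218] t 25.6 pos [ 0.6298 -0.2385  0.1341] yawY 94.2 q6 -1.37 w 0.23 gf 78.8 F [ 0.3  0.2 -3.6]
```

```bash

python3 -m crank '[[[0,0,0],[0,0,0.14],1],[[0,0,0],[0,0,0.078],1],[[0,0,0],[0,0,0],1],[[0,0,0],[0,0,0],1],[[0,0,0],[0,0,0],1]]'
python3 to.py 0.630 -0.238 0.1007 94.2
```

```text
time_s: 26.22
tool_pos: [0.6296, -0.2385, 0.1008]
eef_rot: [0.001, -0.037, 0.999, -0.0]
ft_force: [-1.4, 1.3, 3.8]
gripper_width: 0.227
grasp_force: 78.9
turn [-0.0001  0.0002  0.0001] shift(after turn) [-0.003  0.003  0.001] t 26.23 pos [ 0.6296 -0.2385  0.1008] yawY 94.2 q6 -1.37 w 0.227 gf 78.9 F [-1.4  1.3  3.8]
```

```bash

python3 -m crank '[[[0,0,0],[0,0,0],0.06],[[0,0,0],[0,0,0],0.06],[[0,0,0],[0,0,0],0.06],[[0,0,0],[0,0,-0.3],0.06],[[0,0,0],[0,0,-0.4],0.06]]'
python3 to.py 0.4289 -0.2872 0.16 115.6
```

```text
time_s: 26.85
tool_pos: [0.6285, -0.2384, 0.2038]
eef_rot: [-0.002, -0.037, 0.999, 0.0]
ft_force: [0.7, -0.2, 0.3]
gripper_width: 0.466
grasp_force: 0.0
turn [ 0.0003 -0.0007 -0.0594] shift(after turn) [1.341 0.281 0.292] t 26.85 pos [ 0.6285 -0.2384  0.2038] yawY 94.2 q6 -1.37 w 0.466 gf 0.0 F [ 0.7 -0.2  0.3]
```

```bash

python3 -m crank '[[[0,0,-0.0198],[0,0,-0.1],0],[[0,0,-0.0198],[0,0,0],-1],[[0,0,-0.0198],[0,0,0],-1],[[0,0,0],[0.335,0.07,0],-1],[[0,0,0],[0.335,0.07,0],-1]]' 80 >/dev/null
python3 -m crank '[[[0,0,0],[0.335,0.07,0],-1],[[0,0,0],[0.335,0.07,0],-1],[[0,0,0],[0,0,0.35],-1],[[0,0,0],[0,0,0],-1],[[0,0,0],[0,0,0],-1]]'
python3 to.py 0.4289 -0.2872 0.084 115.6
python3 - <<'E'
from h import *
im=camera("wrist");cv2.imwrite("pics/w6.png",im[:,:,::-1])
E
```

```text
time_s: 28.1
tool_pos: [0.4312, -0.2878, 0.1684]
eef_rot: [0.001, -0.222, 0.975, -0.001]
ft_force: [0.7, 0.2, 0.8]
gripper_width: 1.0
grasp_force: 0.0
turn [-0.0003  0.0001  0.0002] shift(after turn) [0.012 0.01  0.563] t 28.1 pos [ 0.4312 -0.2878  0.1684] yawY 115.7 q6 -0.85 w 1.0 gf 0.0 F [0.7 0.2 0.8]
```

View pics/w6.png

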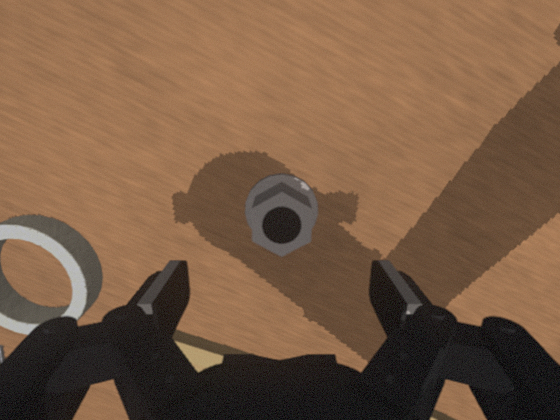

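The nut at (281,222) is centred with its flats facing the fingers. The tape at (45,275) is well clear of them.

```bash

python3 -m crank '[[[0,0,0],[0.01,0.01,0.2],-1],[[0,0,0],[0,0,0.2],-1],[[0,0,0],[0,0,0.155],-1],[[0,0,0],[0,0,0],-1],[[0,0,0],[0,0,0],0]]' 80
python3 -m crank '[[[0,0,0],[0,0,0],1],[[0,0,0],[0,0,0],1],[[0,0,0],[0,0,0],1],[[0,0,0],[0,0,0],1],[[0,0,0],[0,0,0],1]]'
python3 -m crank '[[[0,0,0],[0,0,-0.15],1],[[0,0,0],[0,0,-0.25],1],[[0,0,0],[0,0,-0.4],1],[[0,0,0],[0,0,0],1],[[0,0,0],[0,0,0],1]]'
python3 to.py 0.6153 0.2793 0.2 94.6
```

```text
time_s: 28.78
tool_pos: [0.4294, -0.287, 0.0855]
eef_rot: [0.001, -0.222, 0.975, -0.001]
ft_force: [-0.4, 0.6, 0.1]
gripper_width: 0.815
grasp_force: 0.0
time_s: 29.4
tool_pos: [0.4289, -0.2871, 0.0856]
eef_rot: [0.001, -0.222, 0.975, -0.001]
ft_force: [-0.7, 0.7, 5.0]
gripper_width: 0.466
grasp_force: 82.1
time_s: 30.02
tool_pos: [0.4268, -0.2862, 0.2033]
eef_rot: [-0.0, -0.221, 0.975, 0.001]
ft_force: [-0.6, 0.4, -3.7]
gripper_width: 0.462
grasp_force: 81.7
turn [ 0.0003 -0.0001  0.0582] shift(after turn) [-1.555  3.657  0.022] t 30.02 pos [ 0.4268 -0.2862  0.2033] yawY 115.6 q6 -0.85 w 0.462 gf 81.7 F [-0.6  0.4 -3.7]
```

```bash

python3 -m crank '[[[0,0,0.0194],[0,0,0],1],[[0,0,0.0194],[0,0,0],1],[[0,0,0.0194],[0,0,0],1],[[0,0,0],[-0.15,0.36,0],1],[[0,0,0],[-0.15,0.36,0],1]]' >/dev/null
python3 -m crank '[[[0,0,0],[-0.15,0.36,0],1],[[0,0,0],[-0.15,0.36,0],1],[[0,0,0],[-0.15,0.36,0],1],[[0,0,0],[-0.15,0.36,0],1],[[0,0,0],[-0.15,0.36,0],1]]' >/dev/null
python3 -m crank '[[[0,0,0],[-0.15,0.36,0],1],[[0,0,0],[-0.15,0.36,0],1],[[0,0,0],[-0.15,0.36,0],1],[[0,0,0],[0,0,0],1],[[0,0,0],[0,0,0],1]]'
python3 to.py 0.6153 0.2793 0.12 94.6
python3 - <<'E'
from h import *
im=camera("wrist");cv2.imwrite("pics/w7.png",im[:,:,::-1])
E
```

```text
time_s: 31.9
tool_pos: [0.607, 0.2692, 0.201]
eef_rot: [-0.003, -0.041, 0.999, -0.001]
ft_force: [0.4, -0.2, -3.2]
gripper_width: 0.463
grasp_force: 82.1
turn [-0.0004 -0.0009  0.0002] shift(after turn) [-0.06   0.063  0.54 ] t 31.9 pos [0.607  0.2692 0.201 ] yawY 94.7 q6 -2.15 w 0.463 gf 82.1 F [ 0.4 -0.2 -3.2]
```

View pics/w7.png

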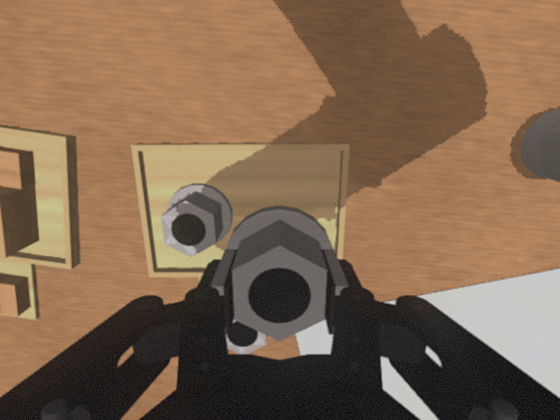

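The first nut stands upright at (197,220), well inside the nut tray. Lowering the second beside it.

```bash

python3 -m crank '[[[0,0,0],[-0.06,0.06,0.1],1],[[0,0,0],[0,0,0.25],1],[[0,0,0],[0,0,0.2],1],[[0,0,0],[0,0,0],1],[[0,0,0],[0,0,0],1]]' >/dev/null
python3 -m crank '[[[0,0,0],[0,0,0],1],[[0,0,0],[0,0,0],1],[[0,0,0],[0,0,0],1],[[0,0,0],[0,0,0],1],[[0,0,0],[0,0,0],1]]'
python3 to.py 0.6153 0.2793 0.091 94.6
```

```text
time_s: 33.2
tool_pos: [0.6165, 0.2795, 0.1215]
eef_rot: [0.0, -0.041, 0.999, 0.0]
ft_force: [-0.8, 0.3, -3.1]
gripper_width: 0.466
grasp_force: 82.1
turn [0.     0.     0.0002] shift(after turn) [ 0.008 -0.     0.204] t 33.2 pos [0.6165 0.2795 0.1215] yawY 94.7 q6 -2.15 w 0.466 gf 82.1 F [-0.8  0.3 -3.1]
```

```bash

python3 -m crank '[[[0,0,0],[0.008,0,0.13],1],[[0,0,0],[0,0,0.072],1],[[0,0,0],[0,0,0],1],[[0,0,0],[0,0,0],1],[[0,0,0],[0,0,0],1]]'
python3 to.py 0.6153 0.2793 0.0905 94.6
```

```text
time_s: 33.83
tool_pos: [0.6154, 0.2793, 0.0911]
eef_rot: [-0.0, -0.041, 0.999, -0.0]
ft_force: [0.5, 0.1, -2.8]
gripper_width: 0.468
grasp_force: 82.4
turn [-0.     -0.      0.0001] shift(after turn) [0.    0.    0.004] t 33.83 pos [0.6154 0.2793 0.0911] yawY 94.6 q6 -2.15 w 0.468 gf 82.4 F [ 0.5  0.1 -2.8]
```

Almost down (about 0.5–1 mm above the floor). I'll nudge lower, release, rise and back off for a check.

```bash

python3 -m crank '[[[0,0,0],[0,0,0.006],1],[[0,0,0],[0,0,0],1],[[0,0,0],[0,0,0],-0.36],[[0,0,0],[0,0,0],-0.36],[[0,0,0],[0,0,0],-0.36]]'
python3 -m crank '[[[0,0,0],[0,0,-0.2],-0.36],[[0,0,0],[0,0,-0.4],-0.36],[[0,0,0],[0,0,-0.4],-0.36],[[0,0,0],[0,0,-0.4],-0.36],[[0,0,0],[0,0,-0.2],-0.36]]' >/dev/null
python3 -m crank '[[[0,0,0],[0.25,-0.3,0],-1],[[0,0,0],[0.25,-0.3,0],-1],[[0,0,0],[0.25,-0.3,0],-1],[[0,0,0],[0.25,-0.3,0],-1],[[0,0,0],[0.25,-0.3,0],-1]]' >/dev/null
python3 -m crank '[[[0,0,0],[0.1,-0.1,0],-1],[[0,0,0],[0,0,0],-1],[[0,0,0],[0,0,0],-1],[[0,0,0],[0,0,0],-1],[[0,0,0],[0,0,0],-1]]'
python3 - <<'E'
from fit import *
s=sense();im=camera("wrist");C=cam("wrist",s);cv2.imwrite("pics/w8.png",im[:,:,::-1])
T={"nut":(.6187,.2374,4.6),"dog":(.630,-.238,4.2),"clamp":(.618,-.005,-3.8)}
Y={"nut":[0,.5],"dog":[0],"clamp":[0,3.1]}
for k,n in(("nut","nut_a"),("clamp","clamp_a"),("dog","dog")):
    for d in cut_out(n,"wrist"):
        m=d["region"].astype(np.float32);ys,xs=np.nonzero(m);w=back(C,[[xs.mean(),ys.mean()]],.025)[0]
        x,f=fit(k,[(C,m)],w[:2],Y[k]);t=T[k];a=np.radians(t[2]);v=x[:2]-t[:2]
        print(k,"tray-local",np.round([v@[np.cos(a),np.sin(a)],v@[-np.sin(a),np.cos(a)]],4),"yaw",round(np.degrees(x[2]),1),round(f,3))
side=camera("side");cv2.imwrite("pics/side1.png",cv2.resize(side[80:330,140:380,::-1],None,fx=2.3,fy=2.3,interpolation=cv2.INTER_CUBIC))
E
```

```text
time_s: 34.45
tool_pos: [0.6155, 0.2794, 0.0906]
eef_rot: [0.0, -0.041, 0.999, 0.0]
ft_force: [-0.6, -0.1, -0.1]
gripper_width: 0.687
grasp_force: 0.0
time_s: 36.33
tool_pos: [0.4335, 0.0243, 0.33]
eef_rot: [-0.0, -0.041, 0.999, -0.0]
ft_force: [-0.6, -0.8, -0.1]
gripper_width: 0.997
grasp_force: 0.0
nut tray-local [-0.0007  0.0463] yaw 46.1 0.608
nut tray-local [ 0.0211 -0.0691] yaw 26.0 0.804
clamp tray-local [ 0.0031 -0.0391] yaw -2.6 0.066
clamp tray-local [0.0021 0.0398] yaw 175.9 0.042
dog tray-local [ 0.0033 -0.0041] yaw -5.3 0.158
```

View pics/side1.png

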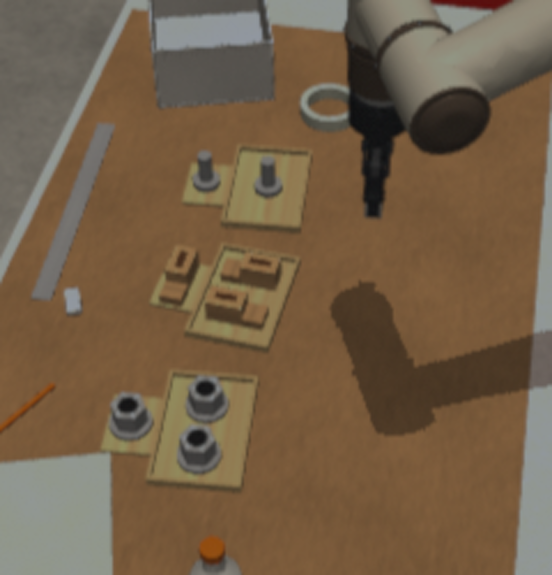

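View pics/w8.png

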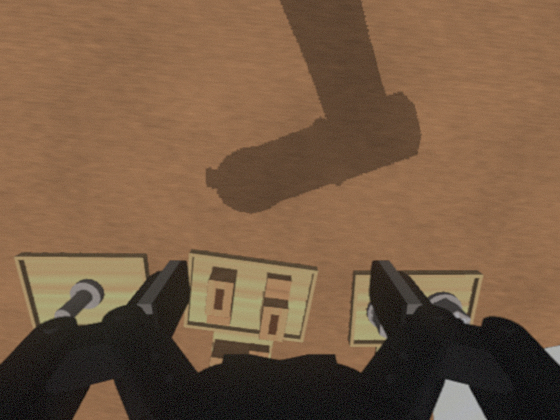

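The side view shows every piece upright inside its tray: the dog at (268,175), the clamps at (255,268) and (235,303), and the nuts at (207,397) and (198,448). The robot is clear of everything, and the tape and glue are where they were.

```bash
python3 -c "
from cell import *
print(sign_off())"
```

```text
the job is handed in; nothing more can be done
None
```

All five pieces are upright and released in their matching trays, the glue bottle and tape were left alone, and the job was handed in at about 36 s on the robot's clock; no verdict came back at hand-in.

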